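# Shim the short foot of a balance platform by feel

## Robot

A 6-joint arm with a two-finger parallel gripper is mounted at the origin on the work surface. World frame = base frame: x ahead of the robot, y to its left, z up, the work surface at z = 0. Lengths are in m, angles in rad, forces in N, time in s.
With the tool pointing down it reaches from about 0.35 to 0.95 m from the base axis. Payload 17.4 kg.
Tool frame: the origin (TCP) lies on the centre line of the jaws, within the pads' length; the fingertips stand 22 mm ahead of it and the grasp point (between the pads) lies 3 mm ahead of it; z points along the fingers, y is the line along which they close (so a half turn about z gives the same grasp; the last joint's range is limited). The gripper opens to 93 mm and grips with 3 to 60 N. Pads are 15 mm wide; open, the fingers measure 128 mm over their backs; the gripper's body (75 mm by 188 mm) begins 65 mm behind the grasp point.
Start: joints at [-1.336, 0.116, 1.442, -0, 1.584, -0.038], TCP at [0.182, -0.65, 0.214] pointing down, gripper open.
Joint ranges: [-2.83, 2.83], [-0.83, 2.19], [0.07, 2.5], [-1.14, 4.28], [0.01, 3], [-2.97, 2.97]. Speed limits (rad/s): [1.89, 1.89, 2.22, 3.14, 3.14, 3.14].

## Interface

Orientations are given as a unit quaternion [w, x, y, z].
In Python, from workcell import bot gives the robot as it stands.
- The arm moves only by the tool arm_command, never from a script. Its argument "commands" is a list of rows, each a list of 3 entries, a list of its own where there are three numbers: the turn, a rotation vector about the tool's x, y, z in rad, then the shift along the tool's x, y, z in m, then the closure, from 0 (fully open) to 1 (shut). In form: [[[rx, ry, rz], [x, y, z], grip], ...]. A call has exactly 5 rows; each row is the pose to reach, as a shift and turn from the pose commanded when the call began, along the tool's axes at that moment; what a row does not reach only later rows make up. A row lasts 1/12 s, in which the tool goes at most 41.7 mm and 7.16 degrees, less where a joint would pass 70% of its speed; a pose out of reach is approached as far as the arm can. A call with a gripper value outside its range is refused whole. The fingers move at their own pace and stop on an object; "newtons" is the grip in N (left out, the last holds). Time passes only in rows, so rows that repeat a pose let the fingers close, or fill a call up. It gives the time, the measured TCP pose, the force, the opening and the grip force at its end, in the units of the state.
- bot.observe(): the state, without advancing time (a new reading comes with each control period).
- bot.grab_frame(name): name is "scene" or "top" or "wrist"; returns the picture (420x560x3 uint8, red, green, blue); there is no depth.
- bot.camera_params(name): a dict with "vfov" (degrees; the focal length in pixels is half the picture's height over the tangent of half this angle, whatever the lens; pixels are square), "cx", "cy" (the principal point, pixels), "R" (3x3) and "t" (3): a world point X has camera coordinates R X + t. Camera axes: x right, y down, z forward; pixel columns grow to the right and rows downward; lengths in m; the calibration is good to about 2 mm. A picture is of the moment at which its call begins: read the wrist's pose just before it. camera_params takes no time and is no camera call; for the wrist camera it gives the pose at the moment of the call.
- bot.hand_in(): hands the job in; it is judged then, once.
The state is a dict: "time": time; "q": joint angles; "joint_vel": joint speeds; "effort": joint torques, N m; "position": TCP position; "tcp_rot": TCP orientation; "wrist_force": force on the tool from outside, world axes, zero at the start; "moment": the same for the moment, N m; "opening": opening from 0.0 (shut) to 1.0 (fully open); "grip_force": force on a finger pad.
Only numpy, scipy, OpenCV 4.12 (cv2) and the standard library are available. Lean on these libraries where they do the work, as an engineer would, in place of code of your own. Each camera call takes 0.05 s, during which the arm holds its last target. There are 200 camera calls.

## Task

One front foot of the balance platform, the red one, hangs short of the bench. Take the yellow tapered feeler blade by its upright tab and slide it, thin end first, flat on the bench and straight in, under the middle of that foot; feel for where it binds, stop when it takes about 6 N more push than sliding freely (never ram it), and let go so that the blade stays there carrying the foot. Leave the good foot, the platform, the jar, the weight and the beaker alone.

Things in the scene. Friction and masses are not known exactly. Their poses are not given: they have to be found in the camera images.
- blade: Yellow tapered feeler blade of hard plastic, about 100 g, 170 mm long, 30 mm wide, lying flat on the bench. Origin on its underside, mid-length; z up, x points to its thin tip. 3 mm thick at the tip (x = +85 mm), growing evenly to 15 mm at x = -45 mm, then 15 mm to its rear end at x = -85 mm, where an upright grip tab stands.
- blade_tip (a point): Middle of the lower edge of the blade's thin tip, 85 mm ahead of the blade's origin along its x. A blade wedged under the foot stays where it is left; pushing it in takes about 0.8 to 1.5 times the load it carries (on top of any drag from pressing the blade down on the bench), felt as a level force on the tool.
- blade_grip (a point): Middle of the blade's upright tab, 26 mm above the underside, 65 mm behind the blade's origin along its x. The tab is 30 mm long (along x), 16 mm wide (along y; grip it across this width), its top 42 mm above the underside.
- short_foot: The left or right front foot, hanging short: red rubber pad, 22 mm in diameter, domed underside, a red cap above it on the lug. Origin on the bench (height 0) below the foot's middle; z up, x points level, straight in under the platform (the way to slide the blade). The gap from dome to bench is unknown, 5 to 11 mm: feel for it. The rubber is springy, about 8 N per mm squeezed up.
- good_foot: The other front foot, black with a black cap, same shape, which already stands on the bench; origin on the bench below its middle, 150 mm from the short foot, axes alike. Leave it alone.
- platform: Grey stone slab, 300 x 240 mm, top 60 mm above the bench, a white balance on it (250 mm high in all); fixed. Origin on the bench, 13 mm further in than the line of the two front feet, midway between them; x points level, in from the front, z up. Each front foot hangs under a steel lug 36 mm in diameter, 35 to 47 mm above the bench; the slab's front edge is 43 mm in from the feet's middles.
- amber_jar: Bystander: amber jar with black cap, 52 mm in diameter, 80 mm high, origin under its middle.
- weight: Bystander: brass calibration weight with a knob, 38 mm in diameter, 56 mm high, origin under its middle.
- beaker: Bystander: white beaker, 60 mm in diameter, 70 mm high, origin under its middle.
Mind the look-alikes: they are no part of the job. There is more than one size of the blade; the one meant has the size given above.

How it is judged:
By the outcome, as a careful person would: the job done as asked, in the order asked, and still so for the second after the job is handed in, with the robot touching nothing.
It also fails if it takes over 72 s, if anything falls off the work surface, if the arm or the gripper's body presses on something with over 40 N, if the wrist force passes 120 N, or if a joint passes its speed limit or range.

## Working session

There is one attempt and no reset: what is moved stays moved. The work goes in short steps, Python scripts to look and compute and a tool call to move; the robot and the scene stay as the last step left them, time stands still between calls to the robot, and variables do not carry over. Pictures are saved under pics/ and viewed, at most 10 in all, crops included, and the job is handed in when it is done.

Besides the shell and the picture viewer there is one more tool, called after "Call:" as a command line: name --argument value ..., lists and objects as JSON in quotes. arm_command: Moves the arm, as the interface text tells. Its arguments: {"type":"object","properties":{"commands":{"type":"array","items":{"type":"array"}},"newtons":{"type":"number"}},"required":["commands"]}

```bash
mkdir -p pics; cat > h.py <<'E'
import numpy as np, cv2, json
from workcell import bot
def grab(name,fn):
    p=bot.camera_params(name); im=bot.grab_frame(name); cv2.imwrite('pics/'+fn+'.png',im[:,:,::-1])
    np.savez('pics/'+fn+'.npz',**{k:np.array(p[k]) for k in('vfov','cx','cy','R','t')}); return im,p
def load(fn): return cv2.imread('pics/'+fn+'.png')[:,:,::-1],dict(np.load('pics/'+fn+'.npz'))
def ray(p,u,v):
    f=210/np.tan(np.radians(float(p['vfov']))/2); R=np.array(p['R']);t=np.array(p['t'])
    d=R.T@np.array([(u-p['cx'])/f,(v-p['cy'])/f,1.]); return -R.T@t,d/np.linalg.norm(d)
def onplane(p,u,v,z): c,d=ray(p,u,v); return c+d*(z-c[2])/d[2]
def proj(p,X):
    f=210/np.tan(np.radians(float(p['vfov']))/2); c=np.array(p['R'])@X+np.array(p['t']); return f*c[0]/c[2]+p['cx'],f*c[1]/c[2]+p['cy']
def tri(rs):
    A=sum(np.eye(3)-np.outer(d,d) for c,d in rs); b=sum((np.eye(3)-np.outer(d,d))@c for c,d in rs); X=np.linalg.solve(A,b)
    return X,[np.linalg.norm(np.cross(X-c,d)) for c,d in rs]
E
python3 - <<'E'
from h import *
a,_=grab('scene','s0');b,_=grab('top','t0')
print(bot.observe())
cv2.imwrite('pics/both.png',cv2.resize(np.vstack([a,b])[:,:,::-1],(448*1,672)) if 0 else np.hstack([cv2.resize(a,(400,300)),cv2.resize(b,(400,300))])[:,:,::-1])
for n in('scene','top'):
    p=bot.camera_params(n);print(n,p['vfov'],p['cx'],p['cy'],-np.array(p['R']).T@p['t'])
E
```

```text
{'time': 0.1, 'q': array([-1.33579455e+00,  1.16439116e-01,  1.44218634e+00,  3.32621088e-05,
        1.58400439e+00, -3.77797556e-02]), 'joint_vel': array([-0.00091084, -0.00125569, -0.00079564, -0.00061999, -0.00017761,
        0.00039451]), 'effort': array([ 1.88022415e-03, -7.22897673e+01, -6.23866582e+01,  7.82487961e-02,
        2.27956509e-02, -9.65953564e-05]), 'position': array([ 0.18182372, -0.64985748,  0.2129858 ]), 'tcp_rot': array([-5.17713086e-04,  9.90713027e-01,  1.35968484e-01, -3.45074376e-05]), 'wrist_force': array([-0.41350436,  1.19875726, -0.06682521]), 'moment': array([-0.00513058, -0.01007365, -0.0400732 ]), 'grip_force': 0.0, 'opening': 0.9953954967614749}
scene 43.117474051618395 269.6146481191543 207.9631001422866 [ 1.24241919 -0.73023908  0.64233182]
top 48.15459231154608 278.7693187073732 214.10139514836894 [ 0.34800398 -0.14032434  1.17028752]
```

View pics/s0.png

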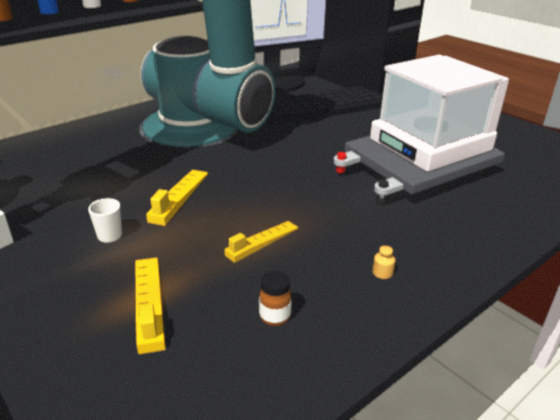

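View pics/t0.png

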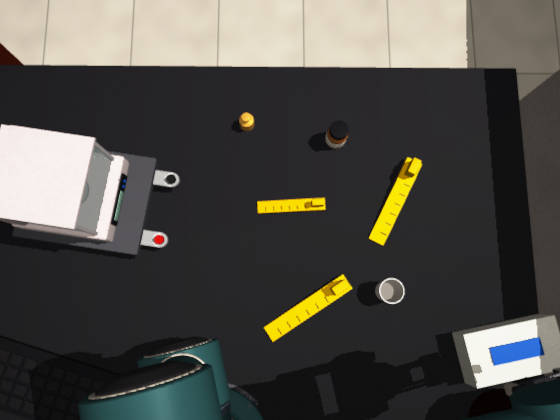

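Scene and top views: three yellow blades, at top-view pixels (291,205), (308,308) and (396,200). Red foot at (159,240), black at (171,180). The next step measures each blade's size.

```bash
python3 - <<'E'
from h import *
for fn in('t0','s0'):
    im,p=load(fn); hsv=cv2.cvtColor(np.ascontiguousarray(im),cv2.COLOR_RGB2HSV)
    m=cv2.inRange(hsv,(20,150,90),(35,255,255))
    cs,_=cv2.findContours(m,cv2.RETR_EXTERNAL,cv2.CHAIN_APPROX_NONE)
    for c in cs:
        if cv2.contourArea(c)<200: continue
        P=np.array([onplane(p,u,v,.008)[:2] for u,v in c[:,0]],np.float32)
        r=cv2.minAreaRect(P); print(fn,c[:,0].mean(0),'rect',np.round(r[0],3),np.round(r[1],3),round(r[2],1))
    r=cv2.inRange(hsv,(0,180,90),(6,255,255))|cv2.inRange(hsv,(174,180,90),(180,255,255))
    n,l,s,c=cv2.connectedComponentsWithStats(r)
    for i in range(1,n):
        if s[i,4]>25: print('red',c[i],s[i], onplane(p,*c[i],.05))
im,p=load('t0'); im2,p2=load('s0')
a=cv2.resize(im[180:230,240:340],(800,400),interpolation=3)
b=cv2.resize(im[150:260,120:190],None,fx=2,fy=2)
cv2.imwrite('pics/crop.png',np.vstack([a,np.pad(np.hstack([cv2.resize(im2[210:270,215:310],(300,190)),cv2.resize(im2[140:210,320:420],(300,190))]),((0,0),(0,200),(0,0)))])[:,:,::-1])
E
```

```text
t0 [307.62962963 307.4021164 ] rect [ 0.318 -0.23 ] [0.044 0.236] 33.1
t0 [290.99367089 204.93037975] rect [ 0.57 -0.19] [0.034 0.173] 3.1
t0 [395.67010309 200.03608247] rect [ 0.586 -0.457] [0.045 0.245] 63.0
red [158.50769231 239.27692308] [154 235  10   9  65] [0.47779271 0.12847305 0.05      ]
s0 [148.24463519 306.01287554] rect [ 0.588 -0.457] [0.045 0.238] 63.2
s0 [258.00617284 239.36419753] rect [ 0.561 -0.197] [0.071 0.175] 2.5
s0 [173.78431373 196.71895425] rect [ 0.311 -0.244] [0.081 0.241] 33.3
red [341. 155.] [338 152   7   7  45] [0.47348953 0.13044391 0.05      ]
red [339.95121951 169.58536585] [336 167   9   6  41] [0.5225709  0.07638905 0.05      ]
```

View pics/crop.png

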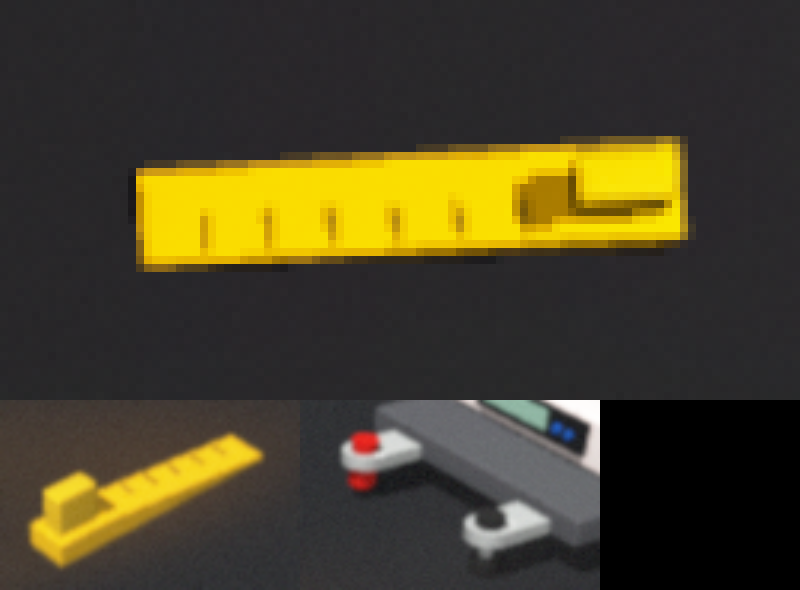

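The blade at top-view pixel (291,205) measures 173 x 34 mm and is the only one that fits 170 x 30 mm; the other two are about 240 x 45 mm. The crop confirms it: tab at the right (about 318,202), thin tip at the left pointing +y. The short foot is red and its inward direction is about 78°. I'll go above the blade.

Call:
arm_command --commands '[[[0,0,-0.12],[0.035,-0.02,0],0],[[0,0,-0.24],[0.07,-0.04,0],0],[[0,0,-0.36],[0.105,-0.06,0],0],[[0,0,-0.48],[0.14,-0.08,0],0],[[0,0,-0.6],[0.175,-0.1,0],0]]'

```text
time: 0.52
position: [0.3243, -0.505, 0.2133]
tcp_rot: [-0.0, 0.905, 0.425, -0.0]
wrist_force: [0.7, -0.4, 0.8]
opening: 1.004
grip_force: 0.0
```

```bash
cat >> h.py <<'E'
from scipy.spatial.transform import Rotation as Ro
def rel(pos,a_deg):
    o=bot.observe(); w,x,y,z=o['tcp_rot']; R=Ro.from_quat([x,y,z,w])
    a=np.radians(a_deg); T=np.array([[np.cos(a),np.sin(a),0],[np.sin(a),-np.cos(a),0],[0,0,-1]])
    rv=(R.inv()*Ro.from_matrix(T)).as_rotvec(); sh=R.inv().apply(np.array(pos)-o['position'])
    print('t',round(o['time'],2),'pos',np.round(o['position'],4),'yaw',np.round(np.degrees(np.arctan2(*R.apply([1,0,0])[[1,0]])),2),'F',np.round(o['wrist_force'],2),'open',round(o['opening'],3),'q',np.round(o['q'],2))
    print('turn',np.round(rv,3),'shift',np.round(sh,4))
E
python3 -c "
from h import *
rel([.57,-.25,.2],93)"
```

```text
t 0.52 pos [ 0.3243 -0.505   0.2133] yaw 50.32 F [ 0.75 -0.45  0.84] open 1.004 q [-1.04 -0.05  1.61  0.    1.58 -0.35]
turn [-0.    -0.    -0.745] shift [0.3531 0.0263 0.0134]
```

Call:
arm_command --commands '[[[0,0,-0.12],[0.036,0.003,0.003],0],[[0,0,-0.24],[0.072,0.006,0.006],0],[[0,0,-0.36],[0.108,0.009,0.009],0],[[0,0,-0.48],[0.144,0.011,0.011],0],[[0,0,-0.6],[0.18,0.013,0.013],0]]'

```text
time: 0.93
position: [0.45, -0.3754, 0.2003]
tcp_rot: [-0.0, 0.739, 0.674, -0.0]
wrist_force: [0.7, -0.1, 0.5]
opening: 0.996
grip_force: 0.0
```

```bash
python3 -c "
from h import *
rel([.57,-.25,.2],93)"
```

```text
t 0.93 pos [ 0.45   -0.3754  0.2003] yaw 84.73 F [ 0.72 -0.09  0.5 ] open 0.996 q [-0.74 -0.07  1.66  0.    1.56 -0.65]
turn [-0.    -0.    -0.144] shift [0.1359 0.108  0.0003]
```

Call:
arm_command --commands '[[[0,0,-0.04],[0.027,0.022,0],0],[[0,0,-0.08],[0.054,0.044,0],0],[[0,0,-0.12],[0.081,0.066,0],0],[[0,0,-0.144],[0.108,0.088,0],0],[[0,0,-0.144],[0.136,0.108,0],0]]'

```text
time: 1.35
position: [0.5709, -0.2508, 0.2003]
tcp_rot: [-0.0, 0.69, 0.724, -0.0]
wrist_force: [-0.3, -0.5, 0.7]
opening: 1.001
grip_force: 0.0
```

```bash
python3 -c "
from h import *
rel([.57,-.25,.2],93)
grab('wrist','w0')"
```

```text
t 1.35 pos [ 0.5709 -0.2508  0.2003] yaw 92.74 F [-0.25 -0.46  0.73] open 1.001 q [-0.45  0.01  1.58 -0.    1.56 -0.5 ]
turn [-0.    -0.    -0.005] shift [ 0.0008 -0.0009  0.0003]
```

View pics/w0.png

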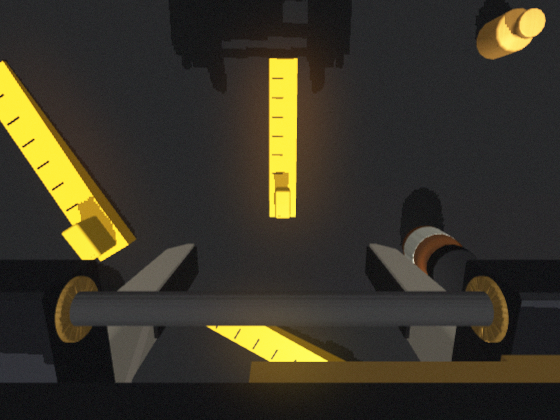

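Wrist view: the target blade is centred at column 283, from the tip at row 58 to the rear at row 217, with the tab around rows 188–217. I'll shift sideways for a second view.

Call:
arm_command --commands '[[[0,0,0],[-0.01,0.02,0],0],[[0,0,0],[-0.02,0.04,0],0],[[0,0,0],[-0.03,0.05,0],0],[[0,0,0],[-0.03,0.05,0],0],[[0,0,0],[-0.03,0.05,0],0]]'

```text
time: 1.82
position: [0.6211, -0.28, 0.1997]
tcp_rot: [-0.001, 0.691, 0.723, -0.0]
wrist_force: [-0.1, 0.0, 0.2]
opening: 1.001
grip_force: 0.0
```

```bash
python3 - <<'E'
from h import *
o=bot.observe();print(o['position'])
im,p=grab('wrist','w1'); im0,p0=load('w0')
pr=proj(p,np.array([.571,-.255,.03]));pr0=proj(p0,np.array([.571,-.255,.03])); print(pr0,pr)
crops=[]
for i,q in((im0,pr0),(im,pr)):
    u,v=int(q[0]),int(q[1]); print('crop origin',u-35,v-40)
    crops.append(cv2.resize(i[v-40:v+35,u-35:u+35],(392,420),interpolation=cv2.INTER_CUBIC))
cv2.imwrite('pics/c2.png',np.hstack(crops)[:,:,::-1])
for fn in('w0','w1'):
    im,p=load(fn); hsv=cv2.cvtColor(np.ascontiguousarray(im),cv2.COLOR_RGB2HSV)
    m=cv2.inRange(hsv,(20,150,60),(35,255,255))
    for c in cv2.findContours(m,cv2.RETR_EXTERNAL,cv2.CHAIN_APPROX_NONE)[0]:
        if cv2.contourArea(c)>800:
            P=np.array([onplane(p,u,v,.006)[:2] for u,v in c[:,0]],np.float32); r=cv2.minAreaRect(P)
            if abs(max(r[1])-.17)<.02: print(fn,r,cv2.boundingRect(c))
E
```

```text
[ 0.62111991 -0.28000939  0.19974226]
(np.float64(281.3734674514473), np.float64(201.6061398210027)) (np.float64(235.6896613509519), np.float64(172.7941687284974))
crop origin 246 161
crop origin 200 132
w0 ((0.568801760673523, -0.19286589324474335), (0.032564833760261536, 0.1736982762813568), 2.691091537475586) (268, 58, 30, 161)
w1 ((0.6665782332420349, -0.49306195974349976), (0.1592521071434021, 0.08536239713430405), 2.6856167316436768) (249, 326, 120, 57)
w1 ((0.3239452540874481, -0.27012205123901367), (0.07888662815093994, 0.15738067030906677), 33.35123062133789) (0, 92, 92, 145)
w1 ((0.5628883838653564, -0.19169515371322632), (0.04579341784119606, 0.1726761907339096), 1.4261895418167114) (210, 24, 44, 167)
```

View pics/c2.png

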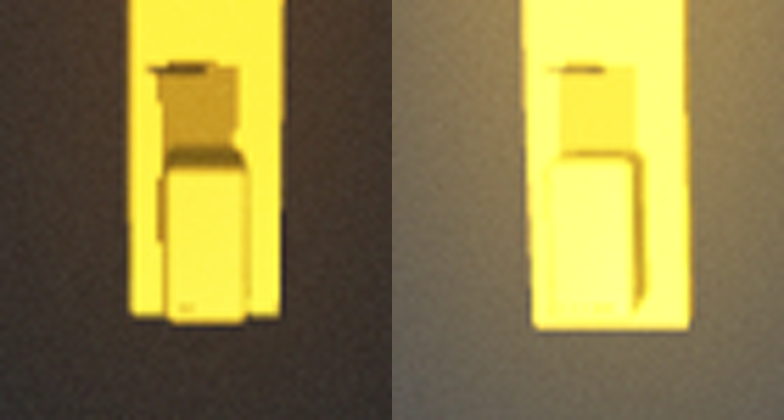

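Crops: the tab-top centre is at about (282.7, 204.2) in view 0 and (235.6, 174.0) in view 1, and both views show the whole blade.

```bash
python3 - <<'E'
from h import *
_,p0=load('w0');_,p1=load('w1')
for n,a,b in(('cen',(205.5,242.5),(199.5,235)),('front',(205.5,163),(199.5,158)),('rear',(206,322),(199.5,312))):
    A=(a[0]/5.6+246,a[1]/5.6+161);B=(b[0]/5.6+200,b[1]/5.6+132)
    print(n,tri([ray(p0,*A),ray(p1,*B)]))
rel([.5733,-.2555,.1],92.7)
E
```

```text
cen (array([ 0.57254786, -0.25493968,  0.04279726]), [np.float64(0.0003018723233216265), np.float64(0.00030187232332153427)])
front (array([ 0.5717144 , -0.24118402,  0.03667537]), [np.float64(3.5646887977454476e-05), np.float64(3.564688797748298e-05)])
rear (array([ 0.57344451, -0.268369  ,  0.049342  ]), [np.float64(0.0006116149962954162), np.float64(0.0006116149962953368)])
t 1.87 pos [ 0.6208 -0.2798  0.2001] yaw 92.62 F [-0.16  0.25  0.48] open 0.998 q [-0.46  0.13  1.44  0.    1.56 -0.51]
turn [-0.001 -0.001 -0.001] shift [ 0.0264 -0.0462  0.1002]
```

Tab top at (0.5725, -0.255, 0.043), against an expected height of 42 mm. The fingertips must stay above the 15 mm blade body, so I'll grasp with the TCP at z = 0.040.

Call:
arm_command --commands '[[[0,0,0],[0.013,-0.024,0.02],0],[[0,0,0],[0.026,-0.047,0.04],0.3],[[0,0,0],[0.026,-0.047,0.075],0.3],[[0,0,0],[0.026,-0.047,0.1],0.3],[[0,0,0],[0.026,-0.047,0.1],0.3]]'

```text
time: 2.28
position: [0.5702, -0.2547, 0.0957]
tcp_rot: [-0.003, 0.691, 0.723, -0.001]
wrist_force: [-0.8, 0.6, 0.0]
opening: 0.76
grip_force: 0.0
```

Call:
arm_command --commands '[[[0,0,0],[0,0,0.02],0.4],[[0,0,0],[0,0,0.04],0.4],[[0,0,0],[0,0,0.055],0.4],[[0,0,0],[0,0,0.06],0.4],[[0,0,0],[0,0,0.06],0.4]]'

```text
time: 2.7
position: [0.5727, -0.2559, 0.0402]
tcp_rot: [-0.001, 0.691, 0.723, -0.0]
wrist_force: [0.2, -0.6, 0.3]
opening: 0.599
grip_force: 0.0
```

```bash
python3 -c "
from h import *
rel([.5725,-.2555,.04],92.7)"
```

```text
t 2.7 pos [ 0.5727 -0.2559  0.0402] yaw 92.63 F [ 0.16 -0.58  0.25] open 0.599 q [-0.46  0.11  1.73  0.    1.3  -0.51]
turn [-0.001 -0.001 -0.001] shift [ 0.0005 -0.0001  0.0002]
```

Call:
arm_command --commands '[[[0,0,0],[0,0,0],0.6],[[0,0,0],[0,0,0],0.75],[[0,0,0],[0,0,0],0.9],[[0,0,0],[0,0,0],0.9],[[0,0,0],[0,0,0],0.9]]' --newtons 30

```text
time: 3.12
position: [0.5733, -0.2562, 0.0412]
tcp_rot: [0.0, 0.691, 0.723, 0.0]
wrist_force: [0.2, -0.1, 0.6]
opening: 0.293
grip_force: 0.0
```

Call:
arm_command --commands '[[[0,0,0],[0,0,0],0.95],[[0,0,0],[0,0,0],0.95],[[0,0,0],[0,0,0],0.95],[[0,0,0],[0,0,0],0.95],[[0,0,0],[0,0,0],0.95]]'

```text
time: 3.53
position: [0.5731, -0.2561, 0.0406]
tcp_rot: [-0.0, 0.691, 0.723, -0.0]
wrist_force: [-0.5, 0.9, 0.1]
opening: 0.053
grip_force: 0.0
```

The opening is already below the 16 mm tab width (0.17), so the grasp probably missed. I'll look.

```bash
python3 -c "
from h import *
grab('wrist','w2');a,p=grab('scene','s1');b,_=grab('top','t1')
im,_=load('w2')
cv2.imwrite('pics/c3.png',np.vstack([cv2.resize(im[150:420,100:460],(600,300)),np.hstack([cv2.resize(a[190:290,200:320],(300,250)),cv2.resize(b[170:240,240:350],(300,250))])])[:,:,::-1])
rel([.5725,-.2555,.04],92.7)"
```

```text
t 3.68 pos [ 0.5731 -0.2561  0.0406] yaw 92.64 F [-0.57  0.3  -0.34] open 0.053 q [-0.46  0.11  1.73 -0.    1.3  -0.51]
turn [-0.    -0.    -0.001] shift [ 0.0006 -0.0005  0.0006]
```

View pics/c3.png

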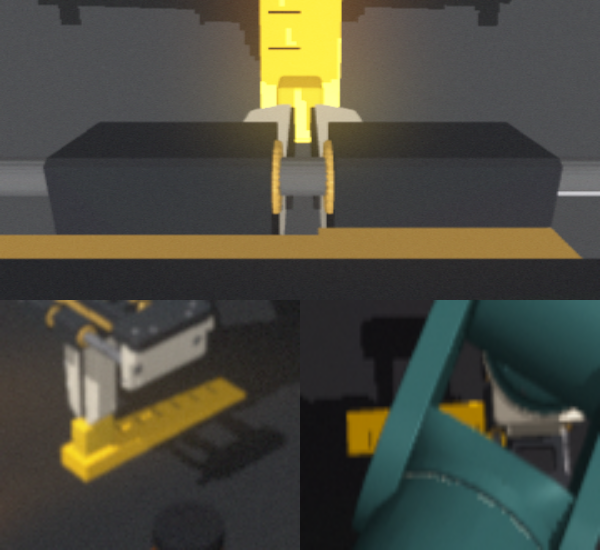

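```bash
python3 - <<'E'
from h import *
outs=[]
for fn,(x0,y0,w,h),s in(('s1',(215,200,70,65),6),('w2',(230,170,130,120),3.2)):
    im,p=load(fn); c=cv2.resize(im[y0:y0+h,x0:x0+w],None,fx=s,fy=s,interpolation=2)
    for X,col in(((.5731,-.2561,.0186),(255,0,0)),((.5731,-.2561,.0406),(0,255,0)),((.5717,-.241,.042),(0,0,255)),((.5734,-.2685,.042),(255,0,255))):
        u,v=proj(p,np.array(X)); print(fn,u,v); cv2.circle(c,(int((u-x0)*s),int((v-y0)*s)),5,col,2)
    outs.append(cv2.resize(c,(400,380)))
cv2.imwrite('pics/c4.png',np.hstack(outs)[:,:,::-1])
E
```

```text
s1 236.73933776953794 246.32811286043517
s1 236.42367152052623 237.12984674430882
s1 242.2946467809346 233.27733137505007
s1 231.2222303376621 239.04934523816684
w2 281.70158698719393 241.77169038586868
w2 281.76977669464225 254.19343896971333
w2 280.5275483203639 229.45172089406134
w2 281.28949033798705 275.3080618253416
```

View pics/c4.png

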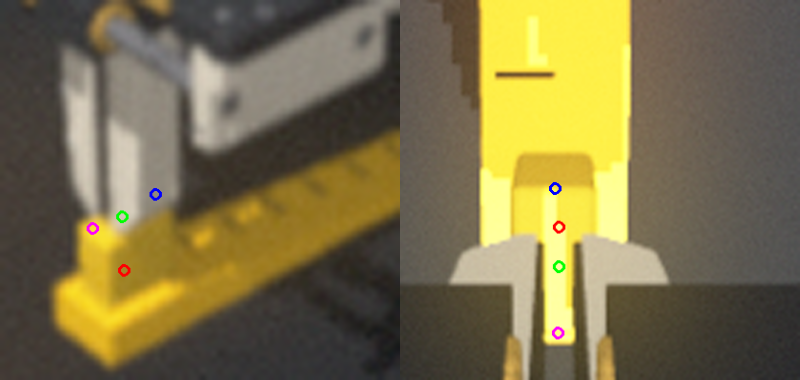

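The fingers stand above the tab, with their tips near its top rather than beside it. I'll measure the real fingertip height.

```bash
python3 - <<'E'
from h import *
_,p=load('s1')
for u,v in((239.5,238.5),(234,240)):
    c,d=ray(p,u,v); print('on y=-.2636:',c+d*(-.2636-c[1])/d[1])
# tip from wrist views: open fingers in w0 and w1, fixed relative to camera: tip expected pixel
_,p0=load('w0'); 
for dz in(.0,.022):
  for s in(-1,1): print(dz,s,proj(p0,np.array([.5709+s*.0465,-.2508+s*.0022,.2003-dz])))
E
```

```text
on y=-.2636: [ 0.59342429 -0.2636      0.05252056]
on y=-.2636: [ 0.57542346 -0.2636      0.0386403 ]
0.0 -1 (np.float64(200.2060213356947), np.float64(254.17514726477458))
0.0 1 (np.float64(363.16922733923843), np.float64(254.30528872476154))
0.022 -1 (np.float64(208.67128512824274), np.float64(241.75865860896374))
0.022 1 (np.float64(354.60695556720697), np.float64(241.8768126140085))
```

```bash
python3 - <<'E'
from h import *
_,p0=load('w0')
for dz in(-.01,-.005,.0,.005,.022):
  for hw in(.0,.0075,.011): print(dz,hw,[np.round(proj(p0,np.array([.5709+s*.0465,-.2508+hw,.2003-dz])),1) for s in(-1,1)])
E
```

```text
-0.01 0.0 [array([195.6, 257. ]), array([367.3, 264.8])]
-0.01 0.0075 [array([195.4, 243.8]), array([368.9, 251.7])]
-0.01 0.011 [array([195.3, 237.6]), array([369.6, 245.6])]
-0.005 0.0 [array([197.9, 253.7]), array([365. , 261.2])]
-0.005 0.0075 [array([197.7, 240.8]), array([366.5, 248.5])]
-0.005 0.011 [array([197.6, 234.8]), array([367.2, 242.5])]
0.0 0.0 [array([200.2, 250.5]), array([362.7, 257.9])]
0.0 0.0075 [array([200., 238.]), array([364.2, 245.5])]
0.0 0.011 [array([199.9, 232.1]), array([364.9, 239.7])]
0.005 0.0 [array([202.3, 247.6]), array([360.6, 254.8])]
0.005 0.0075 [array([202.1, 235.3]), array([362. , 242.7])]
0.005 0.011 [array([202. , 229.5]), array([362.7, 236.9])]
0.022 0.0 [array([208.6, 238.5]), array([354.3, 245.1])]
0.022 0.0075 [array([208.6, 227.2]), array([355.5, 233.9])]
0.022 0.011 [array([208.5, 221.8]), array([356. , 228.6])]
```

Call:
arm_command --commands '[[[0,0,0],[0,0,-0.02],0.7],[[0,0,0],[0,0,-0.02],0.6],[[0,0,0],[0,0,-0.02],0.6],[[0,0,0],[0,0,-0.02],0.6],[[0,0,0],[0,0,-0.02],0.6]]'

```text
time: 4.1
position: [0.5727, -0.256, 0.0598]
tcp_rot: [-0.0, 0.691, 0.723, -0.0]
wrist_force: [0.6, -0.5, -0.2]
opening: 0.36
grip_force: 0.0
```

Call:
arm_command --commands '[[[0,0,0],[0,0,0.01],0.6],[[0,0,0],[0,0,0.02],0.6],[[0,0,0],[0,0,0.028],0.6],[[0,0,0],[0,0,0.035],0.6],[[0,0,0],[0,0,0.035],0.6]]'

```text
time: 4.52
position: [0.5721, -0.2557, 0.0231]
tcp_rot: [-0.001, 0.691, 0.723, -0.0]
wrist_force: [-0.4, -0.5, -0.2]
opening: 0.401
grip_force: 0.0
```

```bash
python3 - <<'E'
from h import *
rel([.5725,-.2555,.018],92.7)
a,p=grab('scene','s2');w,pw=grab('wrist','w3')
c=cv2.resize(a[200:265,215:285],(420,390),interpolation=2)
cv2.imwrite('pics/c5.png',np.hstack([c,cv2.resize(w[170:300,210:350],(380,390))])[:,:,::-1])
E
```

```text
t 4.52 pos [ 0.5721 -0.2557  0.0231] yaw 92.63 F [-0.41 -0.47 -0.17] open 0.401 q [-0.46  0.13  1.74 -0.    1.27 -0.51]
turn [-0.003 -0.001 -0.001] shift [0.0002 0.0004 0.0051]
```

View pics/c5.png

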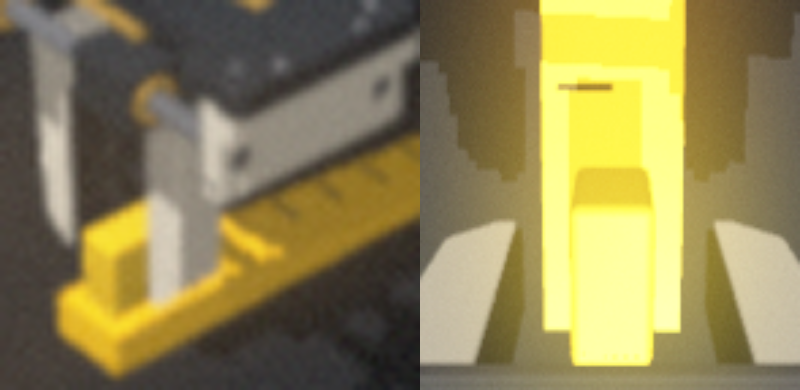

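Now the tips straddle the tab, just above the blade's top face: they really sit about level with the reported TCP. I'll go 3 mm lower and close.

Call:
arm_command --commands '[[[0,0,0],[0,0,0.003],0.65],[[0,0,0],[0,0,0.003],0.75],[[0,0,0],[0,0,0.003],0.95],[[0,0,0],[0,0,0.003],0.95],[[0,0,0],[0,0,0.003],0.95]]' --newtons 30

```text
time: 5.03
position: [0.5732, -0.2562, 0.0229]
tcp_rot: [0.0, 0.691, 0.723, 0.0]
wrist_force: [-0.4, 0.4, 0.6]
opening: 0.167
grip_force: 30.0
```

Call:
arm_command --commands '[[[0,0,0],[0,0,0],0.95],[[0,0,0],[0,0,0],0.95],[[0,0,0],[0,0,0],0.95],[[0,0,0],[0,0,0],0.95],[[0,0,0],[0,0,0],0.95]]'

```text
time: 5.45
position: [0.5731, -0.2562, 0.0229]
tcp_rot: [0.0, 0.691, 0.723, 0.0]
wrist_force: [-0.8, -0.5, 4.4]
opening: 0.171
grip_force: 30.0
```

Gripped: opening 0.171 matches the 16 mm tab, at 30 N. Next, locate the feet from scene and top together.

```bash
python3 - <<'E'
from h import *
t,pt=load('t0'); s,ps=load('s0')
print('red cap',tri([ray(pt,158.5,239.3),ray(ps,341,155)]))
def blackcap(im,box):
    x0,y0,x1,y1=box; g=cv2.cvtColor(np.ascontiguousarray(im[y0:y1,x0:x1]),cv2.COLOR_RGB2GRAY)
    f=(g<70).astype(np.uint8); n,l,st,c=cv2.connectedComponentsWithStats(f); return [(np.round(c[i]+[x0,y0],1),st[i]) for i in range(1,n) if st[i,4]>20]
print(blackcap(t,(160,170,182,190)),blackcap(s,(372,174,400,200)))
c,d=ray(ps,340,169.6); print('pad', onplane(ps,340,169.6,.025))
E
```

```text
red cap (array([0.47702913, 0.12737645, 0.05257992]), [np.float64(0.0006208454291785249), np.float64(0.0006208454291786585)])
[(array([173.9, 181.3]), array([  0,   0,  22,  20, 150], dtype=int32)), (array([170.5, 178.9]), array([ 6,  5, 10,  9, 63], dtype=int32))] [(array([382.6, 188.2]), array([  0,   0,  28,  26, 317], dtype=int32))]
pad [0.4923126 0.1104728 0.025    ]
```

Call:
arm_command --commands '[[[0,0,0],[0,0,-0.008],0.95],[[0,0,0],[0,0,-0.016],0.95],[[0,0,0],[0,0,-0.025],0.95],[[0,0,0],[0,0,-0.025],0.95],[[0,0,0],[0,0,-0.025],0.95]]'

```text
time: 5.87
position: [0.5734, -0.2563, 0.0486]
tcp_rot: [0.001, 0.691, 0.723, 0.0]
wrist_force: [0.2, 0.9, -1.1]
opening: 0.172
grip_force: 30.0
```

```bash
python3 - <<'E'
from h import *
t,pt=load('t0')
r=np.array([.4770,.1274]); b=onplane(pt,170.5,178.9,.0526)[:2]; v=b-r; L=np.linalg.norm(v)
d=np.array([-v[1],v[0]])/L; phi=np.degrees(np.arctan2(d[1],d[0])); print(b,L,phi)
g=r-.21*d; print(g); rel([g[0],g[1],.048],phi)
E
```

```text
[0.62533058 0.10511306] 0.1499955666741449 81.45512354379323
[ 0.44579736 -0.08026896]
t 5.87 pos [ 0.5734 -0.2563  0.0486] yaw 92.64 F [ 0.16  0.88 -1.14] open 0.172 q [-0.46  0.11  1.73  0.    1.31 -0.51]
turn [0.001 0.001 0.195] shift [ 0.1817 -0.1194  0.0003]
```

Call:
arm_command --commands '[[[0,0,0.02],[0.018,-0.012,0],0.95],[[0,0,0.04],[0.036,-0.024,0],0.95],[[0,0,0.06],[0.055,-0.036,0],0.95],[[0,0,0.08],[0.073,-0.048,0],0.95],[[0,0,0.1],[0.091,-0.06,0],0.95]]'

```text
time: 6.28
position: [0.508, -0.1672, 0.0471]
tcp_rot: [-0.0, 0.726, 0.687, -0.0]
wrist_force: [1.0, 0.6, -0.3]
opening: 0.167
grip_force: 30.0
```

```bash
python3 -c "
from h import *
rel([.4458,-.0803,.048],81.5)"
```

```text
t 6.28 pos [ 0.508  -0.1672  0.0471] yaw 86.84 F [ 1.04  0.55 -0.29] open 0.167 q [-0.37 -0.09  1.93 -0.    1.31 -0.31]
turn [-0.001 -0.     0.093] shift [ 0.0833 -0.0669 -0.0008]
```

Call:
arm_command --commands '[[[0,0,0.03],[0.02,-0.017,0],0.95],[[0,0,0.06],[0.042,-0.034,0],0.95],[[0,0,0.093],[0.063,-0.051,0],0.95],[[0,0,0.093],[0.083,-0.067,0],0.95],[[0,0,0.093],[0.083,-0.067,0],0.95]]'

```text
time: 6.7
position: [0.4444, -0.079, 0.0472]
tcp_rot: [-0.001, 0.757, 0.654, -0.0]
wrist_force: [-0.9, -0.4, -0.9]
opening: 0.167
grip_force: 30.0
```

```bash
python3 - <<'E'
from h import *
rel([.4458,-.0803,.048],81.5)
w,p=grab('wrist','w4')
for X in((.477,.1274,.0526),(.6253,.1051,.0526)): print(proj(p,np.array(X)))
E
```

```text
t 6.7 pos [ 0.4444 -0.079   0.0472] yaw 81.65 F [-0.91 -0.39 -0.86] open 0.167 q [-0.23 -0.3   2.1   0.    1.34 -0.09]
turn [-0.001 -0.001  0.003] shift [-0.0011  0.0016 -0.0008]
(np.float64(287.440319660868), np.float64(-235.38980048071352))
(np.float64(664.2839846325578), np.float64(-233.6482422347562))
```

View pics/w4.png

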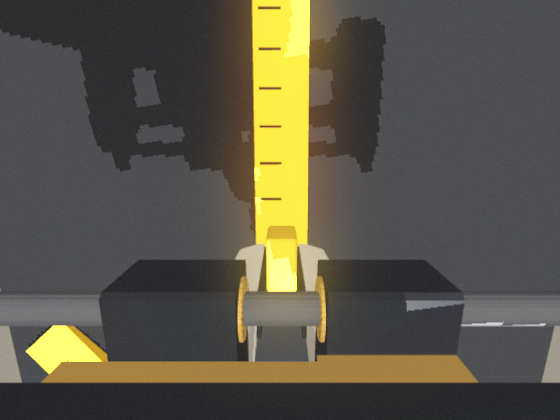

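The foot is out of the wrist view, so I'll use the two-view measurement (feet 150.0 mm apart, cap height plausible). I'll set the blade down in front and check it from the fixed cameras.

Call:
arm_command --commands '[[[0,0,0],[0,0.001,0.008],0.95],[[0,0,0],[0,0.0015,0.016],0.95],[[0,0,0],[0,0.0015,0.021],0.95],[[0,0,0],[0,0.0015,0.023],0.95],[[0,0,0],[0,0.0015,0.023],0.95]]'

```text
time: 7.17
position: [0.4478, -0.082, 0.0237]
tcp_rot: [-0.001, 0.757, 0.653, -0.001]
wrist_force: [-0.2, 0.6, -0.2]
opening: 0.169
grip_force: 30.0
```

```bash
python3 - <<'E'
from h import *
rel([.4458,-.0803,.0229],81.5)
t,pt=grab('top','t2'); s,ps=grab('scene','s3')
for fn in('t2','s3'):
    im,p=load(fn); hsv=cv2.cvtColor(np.ascontiguousarray(im),cv2.COLOR_RGB2HSV)
    m=cv2.inRange(hsv,(20,150,60),(35,255,255))
    for c in cv2.findContours(m,cv2.RETR_EXTERNAL,cv2.CHAIN_APPROX_NONE)[0]:
        if cv2.contourArea(c)>100:
            P=np.array([onplane(p,u,v,.005)[:2] for u,v in c[:,0]],np.float32); r=cv2.minAreaRect(P); print(fn,np.round(r[0],3),np.round(r[1],3),r[2],cv2.boundingRect(c))
a=cv2.resize(t[160:320,120:280],(400,400),interpolation=2); b=cv2.resize(s[120:240,220:400],(400,267),interpolation=2)
cv2.imwrite('pics/c6.png',np.hstack([a,np.pad(b,((0,133),(0,0),(0,0)))])[:,:,::-1])
E
```

```text
t 7.17 pos [ 0.4478 -0.082   0.0237] yaw 81.55 F [-0.17  0.56 -0.21] open 0.169 q [-0.24 -0.26  2.11 -0.    1.29 -0.09]
turn [-0.002 -0.     0.001] shift [ 0.0014 -0.0022  0.0008]
t2 [ 0.317 -0.23 ] [0.044 0.236] 33.083595275878906 (263, 274, 90, 68)
t2 [ 0.587 -0.457] [0.046 0.247] 63.145015716552734 (368, 157, 55, 89)
s3 [ 0.585 -0.456] [0.046 0.239] 63.369361877441406 (135, 257, 31, 98)
s3 [ 0.775 -0.066] [0.035 0.056] 24.360422134399414 (375, 254, 19, 21)
s3 [ 0.439 -0.015] [0.177 0.09 ] 80.17665100097656 (255, 177, 70, 27)
s3 [ 0.307 -0.242] [0.082 0.242] 33.33693313598633 (146, 169, 62, 57)
```

View pics/c6.png

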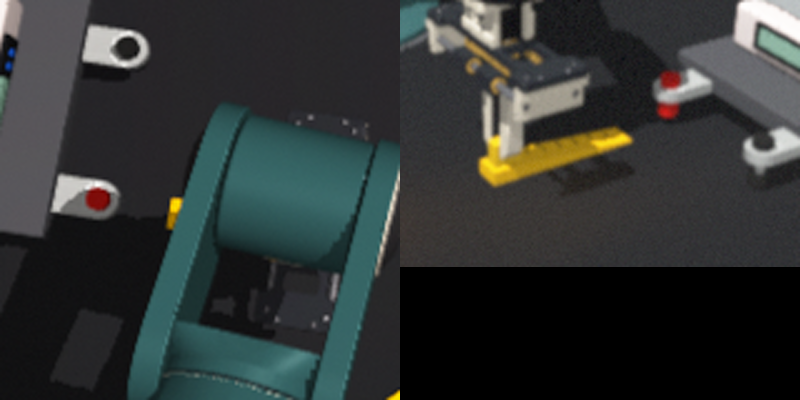

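The blade lies in front of the red foot, tip at about (189,245) in the top view. Now I'll check the tip's lateral offset, and the direction from the slab's front edge.

```bash
python3 - <<'E'
from h import *
t,p=load('t2'); hsv=cv2.cvtColor(np.ascontiguousarray(t),cv2.COLOR_RGB2HSV).astype(int)
# yellow tip, relaxed value
m=((hsv[...,0]>15)&(hsv[...,0]<36)&(hsv[...,1]>140)&(hsv[...,2]>40)); m[:,:180]=0;m[:,200:]=0;m[:225]=0;m[265:]=0
v,u=np.nonzero(m); print('tip px',u.min(),u.max(),[(x,v[u==x].min(),v[u==x].max()) for x in sorted(set(u))])
# slab edge: gray->dark transition
g=cv2.GaussianBlur(cv2.cvtColor(t,cv2.COLOR_RGB2GRAY),(3,3),0).astype(float)
t0,_=load('t0'); g0=cv2.GaussianBlur(cv2.cvtColor(np.ascontiguousarray(t0),cv2.COLOR_RGB2GRAY),(3,3),0).astype(float)
P=[]
for r in list(range(196,228)):
    row=g0[r,130:165]; d=-np.diff(row); k=d.argmax(); w=d[max(0,k-2):k+3]; P.append((130.5+max(0,k-2)+(np.arange(len(w))*w).sum()/w.sum(),r))
P=np.array(P); print(P[[0,-1]])
W=np.array([onplane(p,*q,.06)[:2] for q in P]); vx,vy,x0,y0=cv2.fitLine(W.astype(np.float32),cv2.DIST_HUBER,0,.001,.001).ravel()
a=np.degrees(np.arctan2(vy,vx)); print('edge angle',a,'=> inward',(a+90)%180,'rms',np.abs((W-[x0,y0])@[-vy,vx]).mean())
n=np.array([-vy,vx]); print('edge to red foot dist (z=.06 top)',(np.array([.477,.1274])-[x0,y0])@n)
# caps recentred (red/black) in t0
for nm,im in(('t0',t0),):
    q=np.array([(158.5,239.3),(170.5,178.9)])
    print([onplane(p,*x,.0526) for x in q])
o=bot.observe(); R=np.radians(81.55); d=np.array([np.cos(R),np.sin(R)]); print('tip by tcp',o['position'][:2]+.15*d)
E
```

```text
tip px 186 192 [(np.int64(186), np.int64(248), np.int64(251)), (np.int64(187), np.int64(243), np.int64(251)), (np.int64(188), np.int64(239), np.int64(251)), (np.int64(189), np.int64(239), np.int64(250)), (np.int64(190), np.int64(239), np.int64(247)), (np.int64(191), np.int64(239), np.int64(244)), (np.int64(192), np.int64(239), np.int64(241))]
[[148.45744681 196.        ]
 [141.91304348 227.        ]]
edge angle -8.613112 => inward 81.38689 rms 0.00019446566750160727
edge to red foot dist (z=.06 top) -0.042671522140716935
[array([0.47743623, 0.12786509, 0.0526    ]), array([0.62533058, 0.10511306, 0.0526    ])]
tip by tcp [0.47007109 0.06643952]
```

```bash
python3 - <<'E'
from h import *
_,p=load('t2'); X=onplane(p,187.2,245.2,.003)[:2]
R=np.radians(81.4); d=np.array([np.cos(R),np.sin(R)]); n=np.array([-d[1],d[0]])
f=np.array([.4772,.1276]); print('tip',X,'ahead',(f-X)@d,'lateral to left needed',(f-X)@n)
o=bot.observe(); Y=o['position'][:2]; print('tcp lateral needed',(f-Y)@n,'ahead',(f-Y)@d)
E
```

```text
tip [0.46858205 0.06812985] ahead 0.060090182622623285 lateral to left needed 0.0003718378942502389
tcp lateral needed 0.0024896003679924653 ahead 0.2115383267992189
```

Call:
arm_command --commands '[[[0,0,0],[0,-0.001,0.001],0.95],[[0,0,0],[0,-0.001,0.001],0.95],[[0,0,0],[0,-0.001,0.001],0.8],[[0,0,0],[0,-0.001,0.001],0.7],[[0,0,0],[0,-0.001,0.001],0.7]]'

```text
time: 7.68
position: [0.4471, -0.0816, 0.0238]
tcp_rot: [0.0, 0.757, 0.653, 0.0]
wrist_force: [-0.3, 0.2, 0.6]
opening: 0.28
grip_force: 0.0
```

Call:
arm_command --commands '[[[0,0,0],[0,0,0],0.7],[[0,0,0],[0,0,0],0.95],[[0,0,0],[0,0,0],0.95],[[0,0,0],[0,0,0],0.95],[[0,0,0],[0,0,0],0.95]]'

```text
time: 8.1
position: [0.447, -0.0816, 0.0237]
tcp_rot: [0.0, 0.757, 0.653, 0.0]
wrist_force: [-0.2, 0.4, 0.7]
opening: 0.169
grip_force: 30.0
```

```bash
python3 - <<'E'
from h import *
rel([.4458,-.0803,.0229],81.4)
R=np.radians(81.4); d=np.array([np.cos(R),np.sin(R)]); n=np.array([-d[1],d[0]])
f=np.array([.4772,.1276]);o=bot.observe(); Y=o['position'][:2]; print('tcp lateral needed',(f-Y)@n,'ahead',(f-Y)@d)
E
```

```text
t 8.1 pos [ 0.447  -0.0816  0.0237] yaw 81.58 F [-0.19  0.41  0.66] open 0.169 q [-0.24 -0.26  2.12 -0.    1.29 -0.09]
turn [0.    0.    0.003] shift [ 0.0011 -0.0014  0.0008]
tcp lateral needed 0.0014512815945574617 ahead 0.21132378458315162
```

Call:
arm_command --commands '[[[0,0,0.002],[0.01,0,0],0.95],[[0,0,0.002],[0.025,0,0],0.95],[[0,0,0.002],[0.04,0,0],0.95],[[0,0,0.002],[0.055,0,0],0.95],[[0,0,0.002],[0.065,0,0],0.95]]'

```text
time: 8.52
position: [0.4566, -0.0157, 0.0237]
tcp_rot: [-0.0, 0.758, 0.653, 0.0]
wrist_force: [-0.3, -0.2, 0.1]
opening: 0.167
grip_force: 30.0
```

Call:
arm_command --commands '[[[0,0,0],[0.003,0,0],0.95],[[0,0,0],[0.006,0,0],0.95],[[0,0,0],[0.009,0,0],0.95],[[0,0,0],[0.012,0,0],0.95],[[0,0,0],[0.015,0,0],0.95]]'

```text
time: 8.93
position: [0.4588, -0.0025, 0.0237]
tcp_rot: [0.0, 0.758, 0.652, -0.0]
wrist_force: [-0.0, -1.2, 0.8]
opening: 0.17
grip_force: 30.0
```

```bash
cat >> h.py <<'E'
def st():
    R=np.radians(81.4); d=np.array([np.cos(R),np.sin(R)]); n=np.array([-d[1],d[0]])
    f=np.array([.4772,.1276]);o=bot.observe(); Y=o['position'][:2]; w,x,y,z=o['tcp_rot']
    print('tip past foot mm',round(1e3*(-(f-Y)@d+.151),1),'lat',round(1e3*(f-Y)@n,1),'push N',round(-o['wrist_force'][:2]@d,2),'side',round(o['wrist_force'][:2]@n,2),'Fz',round(o['wrist_force'][2],2),'z',round(o['position'][2],4),'t',o['time'],'grip',o['grip_force'],'rotv',np.round(Ro.from_quat([x,y,z,w]).as_matrix()[2],3))
E
python3 -c "
from h import *
st()"
```

```text
tip past foot mm 19.6 lat 1.3 push N 1.14 side -0.16 Fz 0.83 z 0.0237 t 8.9333 grip 29.995632469654083 rotv [-0.  0. -1.]
```

Call:
arm_command --commands '[[[0,0,0],[0.002,0,0],0.95],[[0,0,0],[0.004,0,0],0.95],[[0,0,0],[0.006,0,0],0.95],[[0,0,0],[0.006,0,0],0.95],[[0,0,0],[0.006,0,0],0.95]]'

```text
time: 9.35
position: [0.4597, 0.0037, 0.0237]
tcp_rot: [-0.0, 0.758, 0.653, 0.0]
wrist_force: [-0.1, 0.3, 0.7]
opening: 0.168
grip_force: 30.0
```

Call:
arm_command --commands '[[[0,0,0],[0.002,0,0],0.95],[[0,0,0],[0.004,0,0],0.95],[[0,0,0],[0.006,0,0],0.95],[[0,0,0],[0.006,0,0],0.95],[[0,0,0],[0.006,0,0],0.95]]'

```text
time: 9.77
position: [0.4606, 0.0097, 0.0237]
tcp_rot: [-0.0, 0.758, 0.653, 0.0]
wrist_force: [-0.6, 1.0, 1.0]
opening: 0.168
grip_force: 30.0
```

```bash
python3 -c "
from h import *
st()"
```

```text
tip past foot mm 31.9 lat 1.2 push N -0.91 side 0.73 Fz 0.97 z 0.0237 t 9.7667 grip 29.9962118268013 rotv [ 0. -0. -1.]
```

Call:
arm_command --commands '[[[0,0,0],[0.002,0,0],0.95],[[0,0,0],[0.004,0,0],0.95],[[0,0,0],[0.004,0,0],0.95],[[0,0,0],[0.004,0,0],0.95],[[0,0,0],[0.004,0,0],0.95]]'

```text
time: 10.18
position: [0.4612, 0.0136, 0.0237]
tcp_rot: [-0.0, 0.758, 0.653, 0.0]
wrist_force: [0.5, 2.1, 0.6]
opening: 0.168
grip_force: 30.0
```

Call:
arm_command --commands '[[[0,0,0],[0.001,0,0],0.95],[[0,0,0],[0.002,0,0],0.95],[[0,0,0],[0.003,0,0],0.95],[[0,0,0],[0.004,0,0],0.95],[[0,0,0],[0.004,0,0],0.95]]'

```text
time: 10.6
position: [0.4618, 0.0175, 0.0237]
tcp_rot: [0.0, 0.758, 0.653, 0.0]
wrist_force: [0.2, -0.1, 1.0]
opening: 0.169
grip_force: 30.0
```

Call:
arm_command --commands '[[[0,0,0],[0.001,0,0],0.95],[[0,0,0],[0.002,0,0],0.95],[[0,0,0],[0.003,0,0],0.95],[[0,0,0],[0.004,0,0],0.95],[[0,0,0],[0.004,0,0],0.95]]'

```text
time: 11.02
position: [0.4624, 0.0215, 0.0237]
tcp_rot: [-0.0, 0.758, 0.653, 0.0]
wrist_force: [0.2, 1.0, 2.1]
opening: 0.167
grip_force: 30.0
```

Call:
arm_command --commands '[[[0,0,0],[0.001,0,0],0.95],[[0,0,0],[0.002,0,0],0.95],[[0,0,0],[0.003,0,0],0.95],[[0,0,0],[0.004,0,0],0.95],[[0,0,0],[0.004,0,0],0.95]]'

```text
time: 11.43
position: [0.4629, 0.0255, 0.0237]
tcp_rot: [-0.0, 0.758, 0.653, 0.0]
wrist_force: [0.2, -0.2, 3.7]
opening: 0.167
grip_force: 30.0
```

Call:
arm_command --commands '[[[0,0,0],[0.001,0,0],0.95],[[0,0,0],[0.002,0,0],0.95],[[0,0,0],[0.002,0,0],0.95],[[0,0,0],[0.002,0,0],0.95],[[0,0,0],[0.002,0,0],0.95]]'

```text
time: 11.85
position: [0.4632, 0.0274, 0.0237]
tcp_rot: [-0.0, 0.758, 0.653, 0.0]
wrist_force: [0.5, 0.6, 2.7]
opening: 0.166
grip_force: 30.0
```

```bash
python3 -c "
from h import *
st(); print(bot.observe()['moment'])"
```

```text
tip past foot mm 49.8 lat 1.2 push N -0.67 side -0.45 Fz 2.65 z 0.0237 t 11.85 grip 29.99629497528076 rotv [ 0.  0. -1.]
[ 0.08961762 -0.09329159 -0.03800145]
```

Call:
arm_command --commands '[[[0,0,0],[0.001,0,0],0.95],[[0,0,0],[0.002,0,0],0.95],[[0,0,0],[0.003,0,0],0.95],[[0,0,0],[0.003,0,0],0.95],[[0,0,0],[0.003,0,0],0.95]]'

```text
time: 12.27
position: [0.4637, 0.0304, 0.0237]
tcp_rot: [-0.0, 0.758, 0.653, 0.0]
wrist_force: [0.0, 0.3, 2.1]
opening: 0.166
grip_force: 30.0
```

Call:
arm_command --commands '[[[0,0,0],[0.001,0,0],0.95],[[0,0,0],[0.002,0,0],0.95],[[0,0,0],[0.003,0,0],0.95],[[0,0,0],[0.003,0,0],0.95],[[0,0,0],[0.003,0,0],0.95]]'

```text
time: 12.68
position: [0.4641, 0.0333, 0.0236]
tcp_rot: [-0.0, 0.758, 0.653, 0.0]
wrist_force: [0.1, -0.3, 3.1]
opening: 0.167
grip_force: 30.0
```

Call:
arm_command --commands '[[[0,0,0],[0.001,0,0],0.95],[[0,0,0],[0.002,0,0],0.95],[[0,0,0],[0.003,0,0],0.95],[[0,0,0],[0.003,0,0],0.95],[[0,0,0],[0.003,0,0],0.95]]'

```text
time: 13.1
position: [0.4646, 0.0363, 0.0237]
tcp_rot: [-0.0, 0.758, 0.653, 0.0]
wrist_force: [-0.2, -0.7, 3.7]
opening: 0.167
grip_force: 30.0
```

Call:
arm_command --commands '[[[0,0,0],[0.001,0,0],0.95],[[0,0,0],[0.002,0,0],0.95],[[0,0,0],[0.003,0,0],0.95],[[0,0,0],[0.003,0,0],0.95],[[0,0,0],[0.003,0,0],0.95]]'

```text
time: 13.52
position: [0.465, 0.0393, 0.0237]
tcp_rot: [-0.0, 0.758, 0.653, 0.0]
wrist_force: [-0.6, -0.6, 3.4]
opening: 0.168
grip_force: 30.0
```

```bash
python3 -c "
from h import *
st()
_,p=load('t0')
# where is the blade? yellow near foot in scene
for n in('scene','top'):
    im,p=grab(n,n+'5'); hsv=cv2.cvtColor(im,cv2.COLOR_RGB2HSV); m=cv2.inRange(hsv,(18,140,40),(36,255,255))
    for c in cv2.findContours(m,0,1)[0]:
        x,y,w,h=cv2.boundingRect(c)
        if w*h>30: print(n,x,y,w,h)
    if n=='scene':
        for z in(0,.015): print([np.round(proj(p,np.array([.4772+s*.148,.1276+s*.989,0])+[0,0,z])) for s in(-.085,.065)])
"
```

```text
tip past foot mm 61.9 lat 1.2 push N 0.65 side 0.53 Fz 3.37 z 0.0237 t 13.5167 grip 29.99632626771927 rotv [ 0.  0. -1.]
scene 135 257 31 98
scene 373 246 23 33
scene 146 169 62 57
scene 300 165 65 25
scene 297 127 21 14
[array([311., 183.]), array([360., 168.])]
[array([311., 177.]), array([361., 162.])]
top 263 274 90 68
top 368 157 55 89
top 240 113 14 14
```

Call:
arm_command --commands '[[[0,0,0],[0.001,0,0],0.95],[[0,0,0],[0.002,0,0],0.95],[[0,0,0],[0.003,0,0],0.95],[[0,0,0],[0.003,0,0],0.95],[[0,0,0],[0.003,0,0],0.95]]'

```text
time: 14.03
position: [0.4655, 0.0422, 0.0237]
tcp_rot: [-0.0, 0.758, 0.653, 0.0]
wrist_force: [-0.8, -0.1, 3.0]
opening: 0.168
grip_force: 30.0
```

Call:
arm_command --commands '[[[0,0,0],[0.001,0,0],0.95],[[0,0,0],[0.002,0,0],0.95],[[0,0,0],[0.003,0,0],0.95],[[0,0,0],[0.003,0,0],0.95],[[0,0,0],[0.003,0,0],0.95]]'

```text
time: 14.45
position: [0.4659, 0.0452, 0.0237]
tcp_rot: [-0.0, 0.758, 0.653, 0.0]
wrist_force: [-0.4, -0.3, 4.1]
opening: 0.167
grip_force: 30.0
```

Call:
arm_command --commands '[[[0,0,0],[0.001,0,0],0.95],[[0,0,0],[0.002,0,0],0.95],[[0,0,0],[0.003,0,0],0.95],[[0,0,0],[0.003,0,0],0.95],[[0,0,0],[0.003,0,0],0.95]]'

```text
time: 14.87
position: [0.4663, 0.0481, 0.0236]
tcp_rot: [-0.0, 0.758, 0.653, 0.0]
wrist_force: [-0.4, -2.0, 3.3]
opening: 0.173
grip_force: 30.0
```

Call:
arm_command --commands '[[[0,0,0],[0.001,0,0],0.95],[[0,0,0],[0.002,0,0],0.95],[[0,0,0],[0.003,0,0],0.95],[[0,0,0],[0.003,0,0],0.95],[[0,0,0],[0.003,0,0],0.95]]'

```text
time: 15.28
position: [0.4668, 0.051, 0.0237]
tcp_rot: [0.0, 0.758, 0.653, 0.0]
wrist_force: [-0.8, -3.3, 4.2]
opening: 0.171
grip_force: 30.0
```

Binding has begun, with the push at about 3.4 N. Smaller steps from here.

Call:
arm_command --commands '[[[0,0,0],[0.001,0,0],0.95],[[0,0,0],[0.0015,0,0],0.95],[[0,0,0],[0.0015,0,0],0.95],[[0,0,0],[0.0015,0,0],0.95],[[0,0,0],[0.0015,0,0],0.95]]'

```text
time: 15.7
position: [0.467, 0.0524, 0.0237]
tcp_rot: [0.0, 0.758, 0.653, -0.0]
wrist_force: [-1.4, -4.8, 5.1]
opening: 0.171
grip_force: 30.0
```

Call:
arm_command --commands '[[[0,0,0],[0.0005,0,0],0.95],[[0,0,0],[0.001,0,0],0.95],[[0,0,0],[0.001,0,0],0.95],[[0,0,0],[0.001,0,0],0.95],[[0,0,0],[0.001,0,0],0.95]]'

```text
time: 16.12
position: [0.4671, 0.0533, 0.0236]
tcp_rot: [0.0, 0.758, 0.653, -0.0]
wrist_force: [-1.8, -5.1, 4.9]
opening: 0.167
grip_force: 30.0
```

```bash
python3 -c "
from h import *
for i in range(4): st(); bot.grab_frame('top')
"
```

```text
tip past foot mm 76.1 lat 1.1 push N 5.26 side 0.98 Fz 4.91 z 0.0236 t 16.1167 grip 29.99676614999771 rotv [-0. -0. -1.]
tip past foot mm 76.1 lat 1.2 push N 4.79 side 0.37 Fz 4.56 z 0.0237 t 16.1667 grip 29.99673217535019 rotv [-0.  0. -1.]
tip past foot mm 76.1 lat 1.1 push N 5.17 side -1.01 Fz 4.7 z 0.0236 t 16.2167 grip 29.996682107448578 rotv [-0. -0. -1.]
tip past foot mm 76.0 lat 1.1 push N 5.27 side -0.76 Fz 4.18 z 0.0237 t 16.2667 grip 29.996758997440338 rotv [-0. -0. -1.]
```

Call:
arm_command --commands '[[[0,0,0],[0.0005,0,0],0.95],[[0,0,0],[0.001,0,0],0.95],[[0,0,0],[0.0013,0,0],0.95],[[0,0,0],[0.0013,0,0],0.95],[[0,0,0],[0.0013,0,0],0.95]]'

```text
time: 16.73
position: [0.4673, 0.0545, 0.0237]
tcp_rot: [0.0, 0.758, 0.653, -0.0]
wrist_force: [-1.1, -6.4, 5.4]
opening: 0.166
grip_force: 30.0
```

```bash
python3 -c "
from h import *
for i in range(5): st(); bot.grab_frame('top')
"
```

```text
tip past foot mm 77.3 lat 1.2 push N 6.45 side 0.15 Fz 5.38 z 0.0237 t 16.7333 grip 29.996944963932037 rotv [-0.001  0.    -1.   ]
tip past foot mm 77.2 lat 1.2 push N 6.62 side 0.07 Fz 5.16 z 0.0237 t 16.7833 grip 29.996758997440338 rotv [-0.001  0.    -1.   ]
tip past foot mm 77.3 lat 1.1 push N 7.04 side -0.0 Fz 3.59 z 0.0236 t 16.8333 grip 29.996668696403503 rotv [-0. -0. -1.]
tip past foot mm 77.3 lat 1.2 push N 6.55 side -0.45 Fz 5.23 z 0.0237 t 16.8833 grip 29.996632933616638 rotv [-0. -0. -1.]
tip past foot mm 77.2 lat 1.1 push N 6.54 side -1.09 Fz 4.17 z 0.0236 t 16.9333 grip 29.996767044067383 rotv [-0. -0. -1.]
```

Push is about 6.6 N against 0.3 N sliding freely, so I stop here, release and rise straight up.

Call:
arm_command --commands '[[[0,0,0],[0,0,0],0.8],[[0,0,0],[0,0,0],0.7],[[0,0,0],[0,0,0],0.6],[[0,0,0],[0,0,0],0.6],[[0,0,0],[0,0,0],0.6]]'

```text
time: 17.4
position: [0.4672, 0.0549, 0.0235]
tcp_rot: [-0.0, 0.758, 0.653, -0.0]
wrist_force: [0.2, 0.1, -1.1]
opening: 0.39
grip_force: 0.0
```

Call:
arm_command --commands '[[[0,0,0],[0,0,-0.006],0.6],[[0,0,0],[0,0,-0.015],0.6],[[0,0,0],[0,0,-0.03],0.6],[[0,0,0],[0,0,-0.05],0.6],[[0,0,0],[-0.01,0,-0.07],0.6]]'

```text
time: 17.82
position: [0.4658, 0.0456, 0.0952]
tcp_rot: [-0.0, 0.757, 0.653, 0.0]
wrist_force: [0.9, -0.7, -0.6]
opening: 0.4
grip_force: 0.0
```

Call:
arm_command --commands '[[[0,0,0],[-0.03,0,-0.02],0.6],[[0,0,0],[-0.06,0,-0.05],0.6],[[0,0,0],[-0.09,0,-0.08],0.6],[[0,0,0],[-0.12,0,-0.1],0.6],[[0,0,0],[-0.12,0,-0.1],0.6]]'

```text
time: 18.23
position: [0.4486, -0.0777, 0.1995]
tcp_rot: [0.003, 0.759, 0.651, 0.002]
wrist_force: [0.7, -0.1, 0.4]
opening: 0.397
grip_force: 0.0
```

```bash
python3 - <<'E'
from h import *
o=bot.observe(); print(o['position'],o['wrist_force'],o['opening'])
R=np.radians(81.4); d=np.array([np.cos(R),np.sin(R)]); n=np.array([-d[1],d[0]]); f=np.array([.4772,.1276])
for nm in('scene','top','wrist'):
    im,p=grab(nm,nm+'9'); m=cv2.inRange(cv2.cvtColor(im,cv2.COLOR_RGB2HSV),(18,140,50),(36,255,255))
    for c in cv2.findContours(m,0,1)[0]:
        if cv2.contourArea(c)<60: continue
        P=np.array([onplane(p,u,v,.012)[:2] for u,v in c[:,0]],np.float32); r=cv2.minAreaRect(P); q=np.array(r[0])
        if np.linalg.norm(q-f)<.15: print(nm,cv2.boundingRect(c),np.round(r[0],3),np.round(r[1],3),r[2],'along',[round(x,3) for x in ((P-f)@d).min(keepdims=1)],round(((P-f)@d).max(),3),'lat',round(((P-f)@n).min(),3),round(((P-f)@n).max(),3))
    print(nm,'tab top expected',proj(p,np.array([*(f-.073*d),.042])))
E
```

```text
[ 0.44855692 -0.0777213   0.19951448] [ 0.72384467 -0.05528205  0.38035917] 0.3967906157326071
scene (305, 163, 65, 25) [0.468 0.108] [0.174 0.09 ] 82.00421905517578 along [np.float64(-0.108)] 0.066 lat -0.039 0.051
scene tab top expected (np.float64(316.1479335941479), np.float64(166.20150091966883))
top tab top expected (np.float64(189.62246759903638), np.float64(244.4858186714138))
wrist (272, 47, 17, 39) [0.465 0.059] [0.016 0.036] 3.079645872116089 along [np.float64(-0.088)] -0.052 lat -0.009 0.008
wrist tab top expected (np.float64(279.2079999879495), np.float64(63.34155265744167))
```

The blade is where I left it: the tab is centred on the foot line within about 1 mm, and nothing touches it. Handing in.

```bash
python3 -c "
from workcell import bot
print(bot.hand_in())"
```

```text
the job is handed in; nothing more can be done
None
```

The 170 mm blade is wedged flat under the middle of the red foot, stopped at about 6.3 N above free sliding and released, and the job is handed in (about 18 s used, verdict not shown).

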